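Pack the printed knob in its spring-lid sample case

TASK

Pack the printed control knob away: press the orange thumb latch of the sample case so that its sprung lid pops fully open, set the knob upright and fully home in the round nest, then swing the lid down and push it until the latch snaps and holds it shut. The case is printed plastic, so work latch and lid gently, by feel; do not tip the knob over, and leave the other printed parts where they stand.

Things in the scene. Friction and masses are not known exactly. Their poses are not given: they have to be found in the camera images.
- case: Grey sample case, orange thumb latch in front; stands firmly, does not shift. Base 110 mm (x) by 100 mm (y) by 34 mm high, shut lid 26 mm more. Origin: centre of underside, on the table; x from latch side (front) to hinge side (back), z up. A black insert inside has its top at z = 30 mm. Printed plastic: it breaks if shell, lid or latch is pushed with more than 20 N.
- pivot (a point): Centre of the latch's pin (runs along y) at x = -66, z = 22 mm in the case's frame. Orange bell crank on it: upright hook, 22 mm wide, up to 30 mm above the pin, holds a lip on the lid's front; a flat thumb pad, 24 mm (x) by 34 mm (y), centred 28 mm in front of the pin. Pad pressed straight down, the hook swings off the lip. Height of the pad: see latch.
- latch (a joint): Latch angle, rad: 0 at rest (also holding the lid shut), lets the lid go at about 0.15 to 0.19, hard stop 0.22. Grows as the pad is pressed or the shutting lid pushes the hook aside; sprung back. The pad's top at rest is 24 to 36 mm above the table, differs from case to case and is not measured. The lid lets go after 4 to 5 mm of pad travel at 5 to 13 N; the stop is 1 to 2 mm further.
- nest (a point): Centre of the floor of the round nest in the case's insert: 47 mm in diameter, 12 mm deep, at x = -8, y = 0, z = 18 mm in the case's frame.
- hinge (a point): Middle of the lid's hinge line (along y) at x = +55, z = 34 mm in the case's frame. The lid reaches 110 mm from it to its front face; when shut its outer top face is 26 mm above it. Open, the lid stands upright behind the nest, inner side to the front, its free edge about 144 mm above the table.
- lid (a joint): Lid angle, rad: 0 shut, 1.65 fully open, -0.022 squeezed onto the seal. A damped spring (0.27 N m shut, 0.1 N m open) drives it open and holds it up, so it must be pushed down. From about 0.1 its lip forces the sprung hook aside, taking up to 9 to 14 N on the top face near the front edge; at about 0.05 the hook snaps over the lip, the push falls away and the lid stays near 0.
- knob: Printed cream-white control knob with a yellow pointer line: round foot 44 mm in diameter and 12 mm high, round grip 26 mm in diameter above it, 36 mm high in all, about 50 g. Stands upright on the table; origin at the centre of its underside, z up. It fits under the shut lid only when its foot is fully down in the nest.
- cone: Bystander: printed cream-white cone with a flat top, 48 mm in diameter at its foot, 30 mm at its top, 60 mm high. Origin: centre of the underside.
- roller: Bystander: printed cream-white upright cylinder with a yellow band, 38 mm in diameter, 40 mm high. Origin: centre of the underside.
- block: Bystander: printed cream-white rounded block with a yellow band, 44 x 36 x 26 mm. Origin: centre of the underside.
Things that resemble listed ones, but are neither listed nor needed, are in the scene too. What is meant by the case is not blue, and is the smaller of those in its own colour. What is shaped like the knob but blue is not meant.

How it is judged:
By the outcome, as a careful person would: the job done as asked, in the order asked, and still so for the second after the job is handed in, with the robot touching nothing.
It also fails if it takes over 70 s, if anything falls off the work surface, if the arm or the gripper's body presses on something with over 40 N, if the wrist force passes 120 N, or if a joint passes its speed limit or range.

ROBOT

A 7-joint arm with a two-finger parallel gripper is mounted at the origin on the work surface. World frame = base frame: x ahead of the robot, y to its left, z up, the work surface at z = 0. Lengths are in m, angles in rad, forces in N, time in s.
With the tool pointing down it reaches from about 0.425 to 0.925 m from the base axis. Payload 6.8 kg.
Tool frame: the origin (TCP) lies on the front face of the gripper's body, between the roots of the fingers; the fingertips stand 73 mm ahead of it and the grasp point (between the pads) lies 54 mm ahead of it (env.nose_length is the distance from the TCP to the fingertips, in m); z points along the fingers, y is the line along which they close (so a half turn about z gives the same grasp; the last joint's range is limited). The gripper opens to 85 mm and grips with 20 to 120 N. Pads are 22 mm wide; open, the fingers measure 114 mm over their backs; the gripper's body (76 mm by 85 mm) begins 54 mm behind the grasp point. The pads swing forward as they close: fully open they stand 13 mm farther back than shut.
Start: joints at [-0.108, 0.477, 0.022, 1.555, -0.011, 1.109, -0.083], TCP at [0.675, 0, 0.304] pointing down, gripper open.
Joint ranges: [-2.96, 2.96], [-0.34, 2.1], [-1.41, 1.46], [0.24, 2.44], [-1.37, 4.51], [0.17, 1.92], [-2.96, 2.96]. Speed limits (rad/s): [2.39, 2.39, 3.14, 3.14, 3.14, 3.14, 3.14].

INTERFACE

Orientations are given as a unit quaternion [w, x, y, z].
In Python, from cell import env, kin, camera, calibration, job gives the robot as it stands. The module is installed in compiled form; this text tells all that it offers. Calls block until the motion is done:
- env.reach(position, orientation): joint-space move of the TCP to a pose.
- env.movel(position, velocity=0.15, rot=None, stop_force=None): straight line of the TCP; rot=None keeps the orientation; velocity is the mean speed in m/s. With stop_force (N) it stops when the force on the tool has changed by that much, and returns True; else False.
- env.goto_joints(angles): joint-space move.
- env.grip(opening, f_grip=None): finger opening in m; f_grip is the grip in N (None keeps the last); returns when the fingers have stopped.
- env.dwell(seconds).
- kin.inverse_kinematics(position, orientation): joint angles nearest the present ones, or None.
- env.get_state(): the state.
- camera(name): name is "scene" or "side" or "wrist"; returns (picture, depth): 400x640x3 uint8, blue, green, red; 400x640 float32, m along the optical axis (not along the pixel's ray), 0 where there is no reading.
- calibration(name): a dict with "fx", "fy", "cx", "cy" (pixels), "rvec" (rotation vector, rad) and "tvec" (3), from world to camera coordinates, as OpenCV has them. Camera axes: x right, y down, z forward; pixel columns grow to the right and rows downward; lengths in m; the calibration is good to about 2 mm. A picture is of the moment at which its call begins: read the wrist's pose just before it. calibration takes no time and is no camera call; for the wrist camera it gives the pose at the moment of the call.
A pose or a line that the arm cannot do raises env.PlanningError and nothing moves.
- job.job_done(): hands the job in; it is judged then, once.
The state is a dict: "time": time; "qpos": joint angles; "joint_velocities": joint speeds; "joint_torque": joint torques, N m; "tcp_pos": TCP position; "orientation": TCP orientation; "force": force on the tool from outside, world axes, zero at the start; "torque": the same for the moment, N m; "opening": finger opening in m; "gripper_force": force on a finger pad.
Only numpy, scipy, OpenCV 4.12 (cv2) and the standard library are available. Lean on these libraries where they do the work, as an engineer would, in place of code of your own. Each camera call takes 0.05 s, during which the arm holds its last target. There are 200 camera calls.

## Working session

There is one attempt and no reset: what is moved stays moved. The work goes in short steps, each a Python script; the robot and the scene stay as the last script left them, time stands still between calls to the robot, and variables do not carry over. Pictures are saved under pics/ and viewed, at most 10 in all, crops included, and the job is handed in when it is done.

```bash
mkdir -p pics
cat > h.py <<'E'
import numpy as np, cv2
from cell import env, kin, camera, calibration, job
def pts(name):
    c=calibration(name); im,d=camera(name)
    R=cv2.Rodrigues(np.array(c["rvec"],float))[0]; t=np.array(c["tvec"],float).ravel()
    v,u=np.mgrid[:d.shape[0],:d.shape[1]]
    P=np.stack([(u-c["cx"])/c["fx"]*d,(v-c["cy"])/c["fy"]*d,d],-1)
    return im,d,(P-t)@R   # world points
E
python3 - <<'E'
from h import *
for n in ("scene","side"):
    im,d,W=pts(n); cv2.imwrite(f"pics/{n}0.png",im); np.savez(f"{n}0.npz",im=im,d=d,W=W)
    c=calibration(n); print(n,c["fx"],np.array(c["rvec"]).ravel(),np.array(c["tvec"]).ravel(),(d>0).mean())
print(env.get_state())
E
```

```text
scene 393.21897949839496 [ 1.45422037  2.00194915 -0.91710817] [ 0.08983231 -0.26634223  1.36659674] 0.9957578125
side 367.940180526087 [ 2.15370077 -0.06306856  0.03807333] [-0.47134008  0.10436834  0.70590199] 0.996125
{'time': 0.1, 'qpos': array([-0.10814485,  0.47775195,  0.0223188 ,  1.55632637, -0.0115121 ,
        1.10931072, -0.08311544]), 'joint_velocities': array([ 0.00046406, -0.00156411, -0.00025328, -0.00110076,  0.00119588,
        0.00179105,  0.0013909 ]), 'joint_torque': array([ 5.69385389e-03, -5.97765398e+01,  1.61440808e+00, -2.81952703e+01,
        1.29656185e-02,  5.02699884e-03, -1.13572563e-05]), 'tcp_pos': array([6.74593298e-01, 4.55681047e-05, 3.03010302e-01]), 'orientation': array([-5.53373883e-04,  7.07083379e-01,  7.07129691e-01, -6.24523704e-04]), 'force': array([ 0.21314505,  0.70382484, -0.47975355]), 'torque': array([-0.0149918 , -0.00845641, -0.02675697]), 'gripper_force': 0.0, 'opening': 0.08530637588668383}
```

View pics/scene0.png

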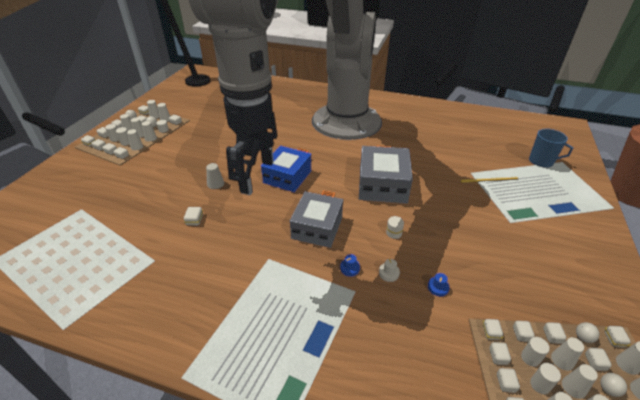

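View pics/side0.png

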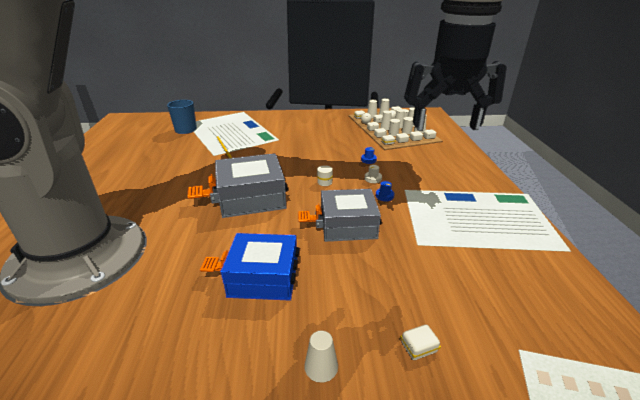

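The scene view shows the small grey case at (318,218), and the knob (cream, in shadow) at (389,270) between blue look-alikes at (349,264) and (439,284). In the side view the case is at (350,214) with its orange latch at (310,217), and the knob is at (373,174).

Run:
```python
from h import *
for n,(u0,u1,v0,v1),(a0,a1,b0,b1) in (("scene",(285,350,185,250),(374,403,253,285)),("side",(290,388,180,245),(362,383,160,190))):
    z=np.load(n+"0.npz"); W=z["W"]; im=z["im"]; 
    w=W[v0:v1,u0:u1].reshape(-1,3); 
    top=w[(w[:,2]>.052)&(w[:,2]<.068)]; r=cv2.minAreaRect((top[:,:2]*1000).astype(np.float32)); print(n,"lid",r,np.median(top[:,2]),len(top))
    hsv=cv2.cvtColor(im,cv2.COLOR_BGR2HSV)[v0:v1,u0:u1].reshape(-1,3)
    o=w[(hsv[:,0]<14)&(hsv[:,1]>200)&(hsv[:,2]>90)&(w[:,2]>.012)]; 
    if len(o): print(" orange",len(o),np.median(o,0),o.min(0),o.max(0)); 
    k=W[b0:b1,a0:a1].reshape(-1,3); k=k[(k[:,2]>.005)&(k[:,2]<.06)]; r=cv2.minAreaRect((k[:,:2]*1000).astype(np.float32))
    g=k[k[:,2]>.03]; print(" knob",len(k),r,k[:,2].max(),"grip",g.mean(0),g.min(0),g.max(0))
    t=W[150:300,250:450] if n=="scene" else W[150:300,200:420]
    t=t[abs(t[...,2])<.01]; print(" table z",np.median(t[:,2]))
```

```text
scene lid ((524.567138671875, 67.18156433105469), (122.13748931884766, 100.77957916259766), 1.668893575668335) 0.0624307132834649 1489
 knob 348 ((611.8170776367188, 257.7388916015625), (62.036319732666016, 48.64272689819336), 0.45820292830467224) 0.04101732092837767 grip [0.61823879 0.26090797 0.03733474] [0.60383185 0.24843748 0.03024949] [0.62891867 0.2729644  0.04101732]
 table z 0.0024976388190166977
side lid ((487.88043212890625, 45.63190460205078), (230.98199462890625, 134.35671997070312), 25.145633697509766) 0.05893383947059744 1667
 orange 110 [0.45317061 0.05593825 0.03153943] [0.42338399 0.04528517 0.01954146] [0.47134097 0.07835368 0.05206193]
 knob 250 ((607.8330688476562, 231.02676391601562), (247.56455993652344, 48.038639068603516), 80.11170959472656) 0.05963393876033097 grip [0.60981804 0.22422947 0.0373475 ] [0.56315941 0.11247378 0.03032485] [0.62776671 0.26970881 0.05963394]
 table z -0.0013230287127919446
```

Run:
```python
from h import *
env.reach([.53,.15,.36],[0,1,0,0])
im,d,W=pts("wrist"); cv2.imwrite("pics/w1.png",im); np.savez("w1.npz",im=im,d=d,W=W)
s=env.get_state(); print(s["time"],s["tcp_pos"],s["orientation"],s["qpos"])
print(W[200,320],W[20,320],W[200,20],W[200,620])
```

```text
1.7417 [0.53024768 0.149648   0.35988932] [ 1.41423990e-04  9.99999990e-01  1.96057024e-05 -8.91569824e-06] [-0.61067484  0.22151756  0.26451042  1.80190826 -0.0633715   1.12652869
 -1.89582457]
[ 0.46142986  0.1484845  -0.00047065] [0.71763467 0.1487704  0.0021502 ] [0.46193554 0.63980006 0.00074732] [ 0.46199893 -0.34301609  0.0013819 ]
```

View pics/w1.png

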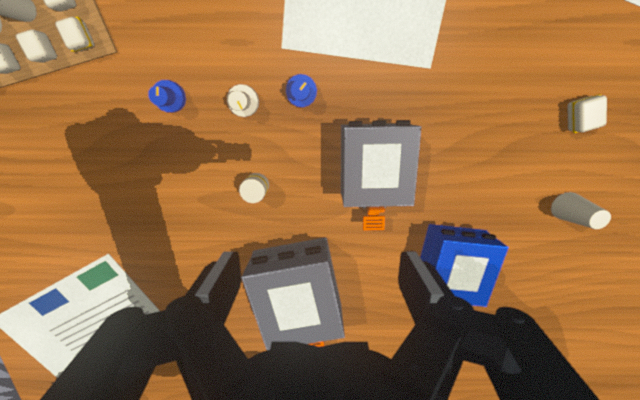

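The wrist view shows the case lid at (380,165), the latch pad at (374,222), and the knob at (242,100) with blue knobs on either side of it.

Run:
```python
from h import *
z=np.load("w1.npz"); W=z["W"]; im=z["im"]; hsv=cv2.cvtColor(im,cv2.COLOR_BGR2HSV)
def rect(m,u0,u1,v0,v1,zp=None):
    M=np.zeros(m.shape,bool); M[v0:v1,u0:u1]=m[v0:v1,u0:u1]; w=W[M]
    return w,cv2.minAreaRect((w[:,:2]*1000).astype(np.float32))
w,r=rect((W[...,2]>.054)&(W[...,2]<.07),325,432,112,212); print("lid",r,np.median(w[:,2]),len(w))
# label white
w,r=rect((hsv[...,1]<40)&(hsv[...,2]>170),350,412,135,195); print("label",r,np.median(w[:,2]))
o=(hsv[...,0]<14)&(hsv[...,1]>215)&(hsv[...,2]>150)
w,r=rect(o&(W[...,2]>.02)&(W[...,2]<.042),355,395,206,236); print("pad",r,np.median(w,0),len(w), np.percentile(w[:,2],[10,50,90]))
w,r=rect(o&(W[...,2]>.015),355,395,200,236); print("orange",r,len(w))
w,r=rect((W[...,2]>.005),222,262,80,122); print("knob",r,w[:,2].max()); g=w[w[:,2]>.03]; print(" grip",cv2.minEnclosingCircle((g[:,:2]*1000).astype(np.float32)),g.mean(0)); f=w[(w[:,2]<.016)]; print(" foot",cv2.minEnclosingCircle((f[:,:2]*1000).astype(np.float32)))
for n,b in dict(blue1=(282,320,70,112),blue2=(145,188,78,115)).items():
    w,r=rect((W[...,2]>.005),*b); print(n,r)
```

```text
lid ((524.2767944335938, 66.163818359375), (118.2736587524414, 100.34217834472656), 1.171198844909668) 0.06092076988368899 5887
label ((563.7227172851562, 83.830810546875), (148.20278930664062, 71.19742584228516), 28.189403533935547) 0.06148092742679782
pad ((439.39752197265625, 67.43498992919922), (28.614322662353516, 23.01426124572754), 88.94620513916016) [0.43986425 0.06679342 0.0322442 ] 41 [0.02586024 0.0322442  0.0334123 ]
orange ((447.6069641113281, 67.84092712402344), (40.52668762207031, 28.055728912353516), 2.6234803199768066) 59
knob ((614.82861328125, 215.71170043945312), (131.0545654296875, 41.91091537475586), 89.28711700439453) 0.43031140926359596
 grip ((614.212890625, 211.3069305419922), 61.127750396728516) [0.61559143 0.25784437 0.03991149]
 foot ((615.61181640625, 259.3763732910156), 21.87041664123535)
blue1 ((628.8936157226562, 175.3653564453125), (42.938499450683594, 43.140647888183594), 11.80756950378418)
blue2 ((624.2186279296875, 266.9457702636719), (42.8579216003418, 232.6916961669922), 1.628219485282898)
```

Run:
```python
from h import *
z=np.load("w1.npz"); W=z["W"]; im=z["im"]
for u in (350,374,395,410):
    print(u,[(v,*(W[v,u]*1000).round().astype(int)[[0,2]],*im[v,u]) for v in list(range(117,131))+list(range(200,212))])
u=374; print([(v,*(W[v,u]*1000).round().astype(int),*im[v,u]) for v in range(203,236)])
v=222; print([(u,*(W[v,u]*1000).round().astype(int),im[v,u,2]-im[v,u,0].astype(int)) for u in range(356,392)])
for v in (145,190): print(v,[(u,*(W[v,u]*1000).round().astype(int)[[1,2]]) for u in list(range(338,350))+list(range(408,424))])
```

```text
350 [(117, np.int64(593), np.int64(1), np.uint8(66), np.uint8(119), np.uint8(174)), (118, np.int64(591), np.int64(0), np.uint8(59), np.uint8(112), np.uint8(169)), (119, np.int64(590), np.int64(0), np.uint8(57), np.uint8(111), np.uint8(172)), (120, np.int64(588), np.int64(1), np.uint8(57), np.uint8(102), np.uint8(154)), (121, np.int64(589), np.int64(36), np.uint8(49), np.uint8(70), np.uint8(93)), (122, np.int64(588), np.int64(38), np.uint8(42), np.uint8(46), np.uint8(59)), (123, np.int64(587), np.int64(40), np.uint8(54), np.uint8(55), np.uint8(67)), (124, np.int64(585), np.int64(39), np.uint8(50), np.uint8(57), np.uint8(67)), (125, np.int64(584), np.int64(38), np.uint8(47), np.uint8(49), np.uint8(63)), (126, np.int64(583), np.int64(39), np.uint8(62), np.uint8(65), np.uint8(75)), (127, np.int64(582), np.int64(53), np.uint8(110), np.uint8(110), np.uint8(117)), (128, np.int64(582), np.int64(60), np.uint8(154), np.uint8(149), np.uint8(152)), (129, np.int64(580), np.int64(59), np.uint8(141), np.uint8(140), np.uint8(142)), (130, np.int64(579), np.int64(61), np.uint8(139), np.uint8(137), np.
[... 13894 characters left out ...]
46, np.int64(113), np.int64(61)), (347, np.int64(111), np.int64(61)), (348, np.int64(110), np.int64(61)), (349, np.int64(108), np.int64(62)), (408, np.int64(26), np.int64(60)), (409, np.int64(25), np.int64(61)), (410, np.int64(23), np.int64(60)), (411, np.int64(22), np.int64(60)), (412, np.int64(20), np.int64(60)), (413, np.int64(19), np.int64(60)), (414, np.int64(18), np.int64(61)), (415, np.int64(16), np.int64(60)), (416, np.int64(-7), np.int64(2)), (417, np.int64(-9), np.int64(1)), (418, np.int64(-11), np.int64(0)), (419, np.int64(-12), np.int64(-1)), (420, np.int64(-14), np.int64(0)), (421, np.int64(-15), np.int64(1)), (422, np.int64(-16), np.int64(2)), (423, np.int64(-18), np.int64(1))]
```

```bash
cat >> h.py <<'E'
C=np.array([.5285,.0664]); YAW=.022
Q=[0,-np.sin(YAW/2),np.cos(YAW/2),0]   # fingers close along case y, camera to the front
def case(x,y=0.,z=0.): c,s=np.cos(YAW),np.sin(YAW); return np.array([C[0]+c*x-s*y,C[1]+s*x+c*y,z])
def F(): return env.get_state()["force"]
def lidup():   # highest case point seen from the side camera
    im,d,W=pts("side"); w=W[150:300,290:400].reshape(-1,3)
    m=(abs(w[:,0]-C[0])<.09)&(abs(w[:,1]-C[1])<.05); return np.percentile(w[m,2],98)
E
python3 - <<'E'
from h import *
c=calibration("wrist"); R=cv2.Rodrigues(np.array(c["rvec"],float))[0]; s=env.get_state()
print("cam rel tcp",-R.T@np.array(c["tvec"]).ravel()-s["tcp_pos"],env.nose_length)
p=case(-.096)
print(kin.inverse_kinematics([p[0],p[1],.20],Q),kin.inverse_kinematics([p[0],p[1],.098],Q))
env.reach([p[0],p[1],.20],Q); env.grip(0.0,20)
s=env.get_state(); print(s["time"],s["tcp_pos"],s["opening"],s["force"])
env.movel([p[0],p[1],.118],.08)
f0=F(); hit=env.movel([p[0],p[1],.092],.012,stop_force=2.)
s=env.get_state(); print(hit,s["time"],s["tcp_pos"],s["force"]-f0,s["torque"],lidup())
im,d=camera("wrist"); cv2.imwrite("pics/w2.png",im)
E
```

```text
cam rel tcp [0.08202601 0.00046551 0.07037439] 0.0726
[ 0.68462471  0.48489522 -1.17430671  2.14505007  0.58793222  0.88702391
  0.75006393] [ 0.64750108  0.78558467 -1.19221251  2.20311744  1.006667    0.89092258
  0.39978639]
4.7667 [0.43254388 0.06429899 0.20000714] 5.2626355349254397e-05 [-0.46791089  0.71059855  0.58737412]
True 7.15 [0.43230326 0.06426816 0.10401981] [1.39288138 0.06640966 3.33112689] [-0.0520808  -0.02991149  0.00200771] 0.1852133331636207
```

View pics/w2.png

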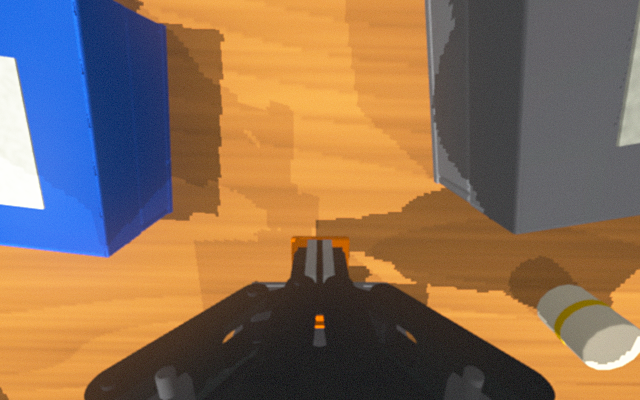

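The fingertips rest centred on the orange pad at (320,243); contact is at a pad height of about 31 mm. Next I press in small steps.

```bash
cat >> h.py <<'E'
def lidup():
    im,d,W=pts("side"); w=W[100:300,290:420].reshape(-1,3)
    m=(w[:,0]>C[0]+.035)&(w[:,0]<C[0]+.1)&(abs(w[:,1]-C[1])<.055)&(w[:,2]<.16)&(w[:,2]>.03); return np.percentile(w[m,2],97)
E
python3 - <<'E'
from h import *
p=case(-.096); z0=.1040; f0=np.array([-.47,.71,.59])
print("before",lidup())
for i in range(1,15):
    env.movel([p[0],p[1],z0-.0005*i],.01,stop_force=6); s=env.get_state(); f=s["force"][2]-f0[2]; h=lidup()
    print(i*.5,s["tcp_pos"][2].round(4),f.round(2),h.round(3))
    if h>.085 or f>16: break
E
```

```text
before 0.05977556486836368
0.5 0.1034 2.82 0.06
1.0 0.1029 4.17 0.06
1.5 0.1024 3.5 0.06
2.0 0.1018 5.52 0.06
2.5 0.1013 4.36 0.06
3.0 0.1008 4.91 0.06
3.5 0.1002 4.4 0.06
4.0 0.0998 6.92 0.071
4.5 0.0994 7.07 0.133
```

Run:
```python
from h import *
p=case(-.096); env.dwell(.4); print(lidup())
env.movel([p[0],p[1],.22],.1); env.reach([.54,.13,.33],Q)
im,d,W=pts("wrist"); cv2.imwrite("pics/w3.png",im); np.savez("w3.npz",im=im,d=d,W=W)
s=env.get_state(); print(s["time"],s["qpos"],s["force"],lidup())
m=(abs(W[...,0]-C[0]+.008)<.04)&(abs(W[...,1]-C[1])<.04)
for a,b in ((.010,.024),(.026,.034)): 
    w=W[m&(W[...,2]>a)&(W[...,2]<b)]; print(len(w),np.median(w,0),cv2.minEnclosingCircle((w[:,:2]*1000).astype(np.float32)))
k=W[(abs(W[...,0]-.6156)<.03)&(abs(W[...,1]-.259)<.03)&(W[...,2]>.03)&(W[...,2]<.05)]
print("knob grip",len(k),k.mean(0) if len(k) else 0,cv2.minEnclosingCircle((k[:,:2]*1000).astype(np.float32)) if len(k) else 0)
```

```text
0.14230979792972137
12.5667 [ 0.54022218  0.50985265 -1.19066301  1.76430326  0.50316836  1.22159999
  0.80358081] [-0.0729914   0.00516066  0.02795969] 0.14249909566501118
914 [0.52150524 0.06587436 0.01851425] ((521.3001708984375, 66.56936645507812), 23.35456085205078)
2676 [0.51675762 0.06478443 0.03049767] ((520.2538452148438, 66.83997344970703), 55.52118682861328)
knob grip 259 [0.61484968 0.25943987 0.03588555] ((615.644287109375, 260.29571533203125), 13.093206405639648)
```

View pics/w3.png

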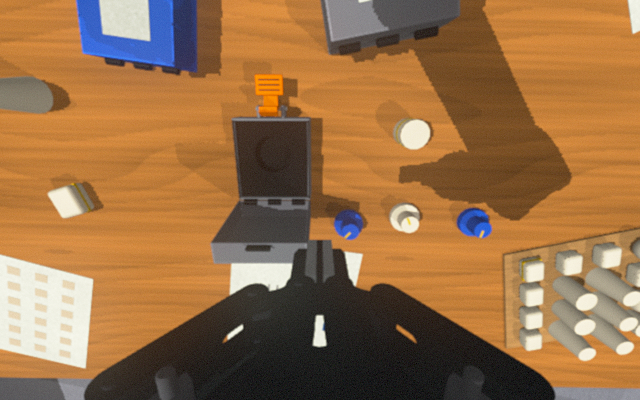

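The lid stands open with the nest at about (272,152), and the knob stands at (405,218). Now I pick the knob.

Run:
```python
from h import *
k=[.6154,.2597]
env.reach([*k,.25],Q); env.grip(.05,20)
env.movel([*k,.12],.12); hit=env.movel([*k,.0885],.05,stop_force=4); env.grip(0.0,20)
s=env.get_state(); print(hit,s["time"],s["tcp_pos"],s["opening"],s["gripper_force"],s["force"])
env.movel([*k,.20],.12)
s=env.get_state(); print(s["opening"],s["force"],s["time"])
im,d,W=pts("side"); cv2.imwrite("pics/s2.png",im[60:260,220:520][:, :].repeat(2,0).repeat(2,1))
im,d,W=pts("wrist"); cv2.imwrite("pics/w4.png",im); np.savez("w4.npz",im=im,d=d,W=W)
x=s["tcp_pos"]; m=(abs(W[...,0]-x[0])<.035)&(abs(W[...,1]-x[1])<.035)&(W[...,2]>.1)&(W[...,2]<.126); w=W[m]
print(len(w),w.min(0),w.max(0),cv2.minEnclosingCircle((w[:,:2]*1000).astype(np.float32)))
```

```text
False 16.2167 [0.61564371 0.25992544 0.08901145] 0.025031096121682143 19.82892394065857 [-0.4126747  -0.73593013  1.6023907 ]
0.02524121254778624 [ 0.64245746 -0.50444986 -1.33709275] 17.3
1489 [0.59312528 0.23882743 0.11093845] [0.61607861 0.27939736 0.12599778] ((607.0177001953125, 259.09234619140625), 20.305622100830078)
```

View pics/s2.png

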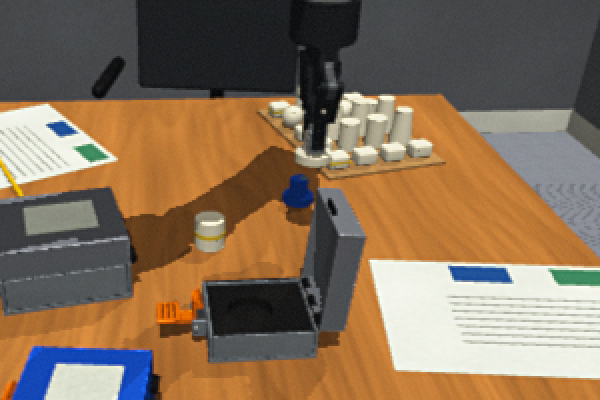

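The knob is held upright, and the blue knob and roller are undisturbed. Next I carry it to the nest and feel it in.

Run:
```python
from h import *
n=np.array([.5213,.0667]); k=env.get_state()["tcp_pos"]
env.movel([k[0],k[1],.27],.15); env.reach([*n,.27],Q); env.movel([*n,.13],.12); env.dwell(.2)
f0=F()
hit=env.movel([*n,.1065],.02,stop_force=3)
s=env.get_state(); print(hit,s["time"],s["tcp_pos"],s["force"]-f0,s["torque"])
im,d=camera("side"); cv2.imwrite("pics/s3.png",cv2.resize(im[150:260,270:420],None,fx=4,fy=4))
```

```text
True 21.4917 [0.52121545 0.06673071 0.10692663] [ 0.16104051 -0.72398507  7.52984152] [-0.06979629  0.06884206 -0.00657332]
```

View pics/s3.png

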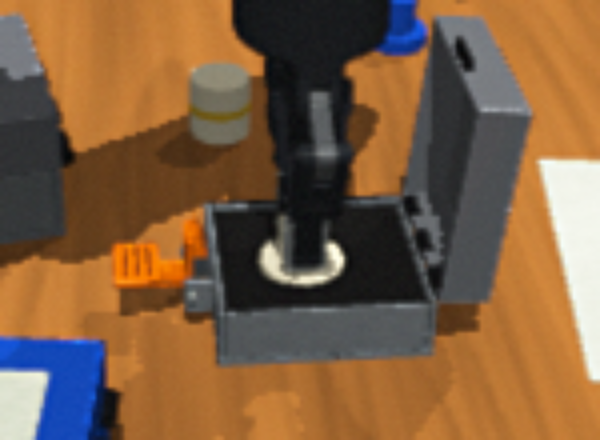

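Run:
```python
from h import *
n=np.array([.5213,.0667])
env.grip(.045,20); env.movel([*n,.135],.04); env.movel([*n,.27],.15); env.grip(0,20)
env.reach([.58,.07,.30],Q)
im,d,W=pts("wrist"); s=env.get_state(); print(s["time"],s["opening"])
k=W[(abs(W[...,0]-n[0])<.02)&(abs(W[...,1]-n[1])<.02)&(W[...,2]>.042)&(W[...,2]<.07)]
print("knob top",len(k),k.mean(0),np.percentile(k[:,2],[5,50,95]))
r=W[(abs(W[...,0]-n[0])<.023)&(abs(W[...,1]-n[1])<.023)&(W[...,2]>.0)&(W[...,2]<.04)]; print("foot top",np.percentile(r[:,2],[10,50,90]))
cv2.imwrite("pics/w5.png",im)
im,d,W=pts("side"); k=W[(abs(W[...,0]-n[0])<.02)&(abs(W[...,1]-n[1])<.02)&(W[...,2]>.042)&(W[...,2]<.1)]; print("side",len(k),np.percentile(k[:,2],[5,50,95]),lidup())
```

```text
24.7 0.0001518797505228337
knob top 431 [0.52124684 0.06728609 0.05434934] [0.053106   0.05439874 0.05572544]
foot top [0.02148429 0.03019585 0.03135203]
side 110 [0.04344928 0.05184824 0.05357098] 0.14233203981656412
```

View pics/w5.png

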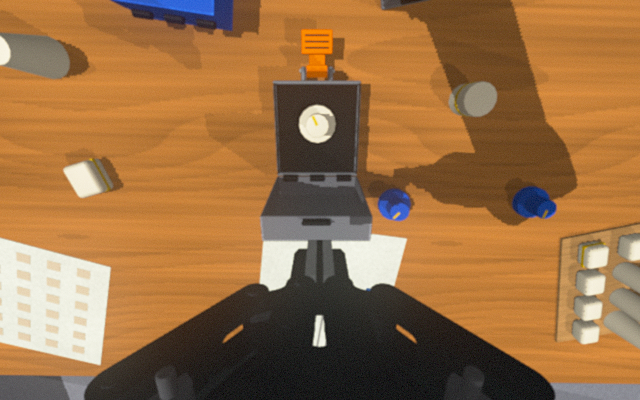

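The knob sits upright and fully home at (317,124); its top is at 54 mm, as expected. Now I swing the lid down from behind.

```bash
cat >> h.py <<'E'
def tcp_on_lid(a,r=.102,gap=0.):
    d=np.array([-np.cos(a),np.sin(a)]); n=np.array([np.sin(a),np.cos(a)])
    P=np.array([.055,.034])+r*d+(.026+gap)*n
    return case(P[0]+.011,0,P[1]+env.nose_length)
E
python3 - <<'E'
from h import *
p=tcp_on_lid(1.65,gap=.02); env.reach([p[0]+.02,p[1],.30],Q); env.movel(p+[.02,0,0],.12); env.dwell(.2)
f0=F(); print(p,f0)
env.movel(tcp_on_lid(1.65,gap=.006),.06,stop_force=4)
for a in np.arange(1.6,.13,-.1):
    hit=env.movel(tcp_on_lid(a),.06,stop_force=6); s=env.get_state(); f=s["force"]-f0
    print(round(a,2),hit,s["tcp_pos"].round(4),f.round(1))
    if hit or np.linalg.norm(f)>9: break
print(s["time"])
E
```

```text
[0.6483971  0.06903816 0.20464067] [-0.61380401  0.19375178 -0.81176099]
1.6 False [0.6233 0.0685 0.208 ] [ 1.6 -0.1  1.5]
1.5 False [0.6129 0.0683 0.2103] [ 1.8  0.9 -0.4]
1.4 False [0.6024 0.068  0.2116] [ 1.4  0.4 -0.3]
1.3 False [0.5919 0.0678 0.2119] [ 1.6 -0.3  0.4]
1.2 False [0.5813 0.0675 0.2111] [ 2.4 -0.3  0.7]
1.1 False [0.5709 0.0673 0.2092] [2.2 0.1 0.8]
1.0 False [0.5608 0.0671 0.2064] [2.3 0.4 0.7]
0.9 False [0.5509 0.0669 0.2025] [1.5 0.3 1.6]
0.8 False [0.5415 0.0667 0.1977] [0.5 0.6 2.7]
0.7 False [0.5327 0.0665 0.1919] [ 1.1 -1.2  2.7]
0.6 False [0.5244 0.0663 0.1853] [ 1.4 -0.8  3.7]
0.5 False [0.5171 0.0661 0.1781] [ 1.2 -0.7  3.6]
0.4 False [0.5104 0.0659 0.1701] [-0.  -0.6  2.9]
0.3 False [0.5046 0.0658 0.1615] [ 0.8 -0.2  3.3]
0.2 False [0.4995 0.0657 0.1523] [-0.4 -0.6  4.4]
31.9833
```

Run:
```python
from h import *
f0=np.array([-.6,.2,-.8]); pk=0
env.movel(tcp_on_lid(.13),.03,stop_force=6)
for a in np.arange(.12,-.024,-.005):
    env.movel(tcp_on_lid(a),.012,stop_force=5); s=env.get_state(); f=(s["force"]-f0); pk=max(pk,f[2])
    print(a.round(3),(s["tcp_pos"][2]-env.nose_length).round(4),f.round(1))
    if f[2]>17 or (pk>6.5 and f[2]<pk-4 and a<.06): break
print(s["time"])
```

```text
0.12 0.072 [1.  0.5 3.1]
0.115 0.0716 [ 1.2 -0.7  2.6]
0.11 0.071 [0.6 0.4 2.6]
0.105 0.0705 [ 0.6 -0.8  3. ]
0.1 0.0701 [ 0.3 -0.7  3. ]
0.095 0.0697 [ 0.7 -0.4  5.9]
0.09 0.0691 [ 0.4 -0.7  5.9]
0.085 0.0687 [ 1.4 -1.3  5.5]
0.08 0.0682 [ 1.1 -0.7  6.6]
0.075 0.0677 [ 0.8 -0.6  5.4]
0.07 0.0673 [ 0.8 -0.1  6.7]
0.065 0.0668 [-0.3 -0.7  6.9]
0.06 0.0663 [ 0.6 -1.2  7.9]
0.055 0.0659 [ 0.1 -0.8  8.2]
0.05 0.0654 [-0.2 -0.8  8.8]
0.045 0.065 [-0.  -0.7  9.8]
0.04 0.0641 [ 0.2 -0.8  5.2]
36.625
```

Run:
```python
from h import *
f0=np.array([-.6,.2,-.8])
for a in np.arange(.035,-.01,-.005):
    env.movel(tcp_on_lid(a),.012,stop_force=5); s=env.get_state(); f=s["force"]-f0
    print(a.round(3),(s["tcp_pos"][2]-env.nose_length).round(4),f.round(1))
    if f[2]>11: break
p=s["tcp_pos"]; env.movel([p[0],p[1],p[2]+.02],.03); env.movel([p[0],p[1],.30],.15); env.reach([.58,.10,.33],Q); env.dwell(.5)
im,d,W=pts("wrist"); cv2.imwrite("pics/w6.png",im)
for x in (-.045,0,.045):
    q=case(x); m=(abs(W[...,0]-q[0])<.005)&(abs(W[...,1]-q[1])<.03)&(W[...,2]<.2); print(x,np.median(W[m][:,2]))
print(env.get_state()["time"])
```

```text
0.035 0.0634 [ 1.7 -0.5  3.5]
0.03 0.0626 [ 0.7  0.5 -0.1]
0.025 0.0624 [-0.5 -0.   0.9]
0.02 0.062 [ 0.4 -0.   0.5]
0.015 0.0615 [ 0.6 -0.4  0. ]
0.01 0.061 [0.7 0.3 0.7]
0.005 0.0605 [ 0.1 -0.2  1.5]
0.0 0.0601 [ 0.3 -0.7  4.1]
-0.005 0.0595 [-0.7 -0.1  4.4]
-0.045 0.06079637453801414
0 0.0613545946085153
0.045 0.060499237038590045
41.8583
```

View pics/w6.png

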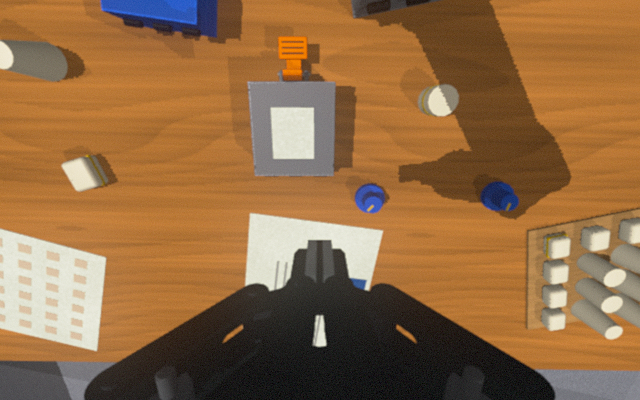

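The lid at (292,128) is shut and level at 60–61 mm after the robot has withdrawn, the latch at (292,58) is engaged, and the bystanders are untouched.

```bash
python3 -c "
from h import *
print(job.job_done())"
```

```text
the job is handed in; nothing more can be done
None
```

The job is handed in: the knob is upright and fully home in the nest, the lid is latched shut, the other parts were left where they stood, and it took about 42 s of the 70 s allowed.

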